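# Stack spacer, washer and bushing on a carrier post

## Robot

A 6-joint arm with a two-finger parallel gripper is mounted at the origin on the work surface. World frame = base frame: x ahead of the robot, y to its left, z up, the work surface at z = 0. Lengths are in m, angles in rad, forces in N, time in s.
With the tool pointing down it reaches from about 0.375 to 0.9 m from the base axis. Payload 3.1 kg.
Tool frame: the origin (TCP) lies between the finger pads; the fingertips stand 22 mm ahead of it and the grasp point (between the pads) lies 3 mm ahead of it; z points along the fingers, y is the line along which they close (so a half turn about z gives the same grasp; the last joint's range is limited). The gripper opens to 87 mm and grips with 3 to 60 N. Pads are 19 mm wide; open, the fingers measure 117 mm over their backs; the gripper's body (75 mm by 190 mm) begins 51 mm behind the grasp point.
Start: joints at [-1.371, 0.527, 1.433, -0, 1.181, -0.178], TCP at [0.231, -0.581, 0.245] pointing down, gripper open.
Joint ranges: [-3.08, 3.08], [-0.75, 2.2], [0.22, 2.44], [-1.43, 4.57], [0, 2.65], [-2.85, 2.85]. Speed limits (rad/s): [2.79, 2.79, 3.14, 3.14, 3.14, 3.14].

## Interface

Orientations are given as a unit quaternion [x, y, z, w].
In Python, from rig import get_obs, camera, get_calibration, hand_in, cut_out gives the robot as it stands.
- The arm moves only by the shell command python3 -m inch 'ROWS' [OPENING] [FORCE]. ROWS is JSON, one flat list of numbers, 6 for each row, row after row: the shift along the tool's x, y, z scaled (see below), then the turn, a rotation vector about the tool's x, y, z scaled (see below). A call has 1 to 20 rows; each row is the pose to reach, as a shift and turn from the pose commanded when the call began, along the tool's axes at that moment; what a row does not reach only later rows make up. The controller multiplies each number of a shift by 0.08 m and each number of a turn by 90 degrees. A row lasts 1/12 s, in which the tool goes at most 41.7 mm and 7.16 degrees, less where a joint would pass 70% of its speed; a pose out of reach is approached as far as the arm can. A call with a number of a shift or a turn outside -1 to 1 is refused whole. A call with a gripper value outside its range is refused whole. OPENING is the finger opening in mm, from 0 to 87, set as the call begins (- or left out, the last holds). The fingers move at their own pace and stop on an object; FORCE is the grip in N (left out, the last holds). Time passes only in rows, so rows that repeat a pose let the fingers close. It gives the time, the measured TCP pose, the force, the opening and the grip force at its end, in the units of the state.
- get_obs(): the state, without advancing time (a new reading comes with each control period).
- camera(name): name is "scene" or "top" or "wrist"; returns the picture (400x640x3 uint8, red, green, blue); there is no depth.
- get_calibration(name): a dict with "vertical_fov" (degrees; the focal length in pixels is half the picture's height over the tangent of half this angle, whatever the lens; pixels are square), "cx", "cy" (the principal point, pixels), "T" (4x4, takes a point from camera to world coordinates). Camera axes: x right, y down, z forward; pixel columns grow to the right and rows downward; lengths in m; the calibration is good to about 2 mm. A picture is of the moment at which its call begins: read the wrist's pose just before it. get_calibration takes no time and is no camera call; for the wrist camera it gives the pose at the moment of the call.
- hand_in(): hands the job in; it is judged then, once.
Trained networks look in the newest picture that a camera, given by its name, has taken for a name from the list of things; names that differ only in an ending like _2 or _b are one class to them, and where a whole thing is asked for, a point or a joint stands for the part that bears it (a point fixed in the world has none). Each returns a list of dicts, best first, with "conf" (0 to 1); they miss things now and then, are a little off and sometimes report something else, mostly with a low value. They report only what shows in the picture. A call takes as long as a camera call. They do not tell look-alikes from the thing itself.
- cut_out(camera, thing): "region" (400x640 bool, what is visible of it) and "bbox" ([left, top, right, bottom] in pixels, round what is visible of it).
The state is a dict: "time": time; "q": joint angles; "joint_velocities": joint speeds; "joint_torque": joint torques, N m; "position": TCP position; "tool_rot": TCP orientation; "ft_force": force on the tool from outside, world axes, zero at the start; "moment": the same for the moment, N m; "grip_width": finger opening in m; "grip_force": force on a finger pad.
Only numpy, scipy, OpenCV 4.12 (cv2) and the standard library are available. Lean on these libraries where they do the work, as an engineer would, in place of code of your own. Each camera call takes 0.05 s, during which the arm holds its last target. There are 200 camera calls.

## Task

Build up the empty round carrier: thread the green spacer onto its centre post first, then the steel washer, then the brass bushing with its flange downwards, each fully down on what lies below it. Lower each part down the post rather than letting it drop, let go of everything at the end, and leave the blue bin, the screwdriver and the wrench where they are.

Things in the scene. Friction and masses are not known exactly. Their poses are not given: they have to be found in the camera images.
- carrier: Round grey carrier plate, 196 mm across and 15 mm thick, fixed to the table; origin at the centre of its underside on the table, z up. A ring of 30 thin steel pins (25 mm above the plate) stands at 90 mm radius, and three green studs (16 mm across, 14 mm above the plate) at 66 mm radius. In its centre stands the post: dark steel, 22 mm diameter, 108 mm above the plate, its last 10 mm a cone down to 8 mm.
- seat (a point): Foot of the post: centre of the carrier plate's upper face, 15 mm above the table; z up along the post.
- post_tip (a point): Top centre of the post, 108 mm above the seat (123 mm above the table). With the spacer fully down the post stands 32 mm out of it, so hold the spacer near its top, at most about 12 mm below its upper rim, to keep the gripper's body clear of the post.
- spacer: Green plastic spacer tube standing upright on the table: outer diameter 54 mm, bore 28 mm right through, 76 mm long, about 0.14 kg. Origin at the centre of its underside, z along the bore. Either end may go down. Fully down, it rests on the seat and its top is 91 mm above the table.
- spacer_mid (a point): Centre of the spacer's bore, half way up (38 mm from either end).
- washer: Thick bright steel washer lying flat on the table: outer diameter 60 mm, bore 28 mm, 12 mm thick, about 0.2 kg. Origin at the centre of its underside, z along the bore. Either face may go down. Fully down, it rests on the spacer, its underside 91 mm and its top 103 mm above the table.
- washer_mid (a point): Centre of the washer's bore, half way through its thickness (6 mm from either face).
- bushing: Brass flanged bushing standing on its flange: flange 60 mm diameter and 8 mm thick at the bottom, above it a round body of 42 mm diameter up to 34 mm total height, bore 28 mm right through, about 0.28 kg. Origin at the centre of the flange's underside, z up along the bore. Fully down, it rests on the washer, flange underside 103 mm above the table; the post then ends 14 mm below its upper rim.
- bin: Blue open parts bin, 160 x 110 x 75 mm, a bystander; origin at the centre of its underside.
- driver: Screwdriver lying on the table, a bystander; handle towards its own -x.
- wrench: Wrench lying on the table, a bystander; handle towards its own -x.
Not all that is in view belongs to the job. Of the things that look like the bushing, take the one that is nearest to the robot's base at the start. There is more than one size of the spacer; the job needs the larger.

How it is judged:
On the way, in this order (a step that is already met when the one before it is completed fails the run):
1. the spacer is on the post, fully down on the carrier plate (horizontal distance between spacer_mid and seat below 0.006 m and z of spacer_mid in the frame of seat between 0.034 and 0.042 m and angle between the z axis of spacer and the z axis of carrier, either way round below 0.08 rad), for 0.2 s.
2. then the washer is on the post, flat on the spacer (all of step 1 and horizontal distance between washer_mid and seat below 0.006 m and z of washer_mid in the frame of seat between 0.078 and 0.086 m and angle between the z axis of washer and the z axis of carrier, either way round below 0.1 rad), for 0.2 s.
3. then the bushing is on the post, flange down, flat on the washer (all of step 2 and horizontal distance between bushing and seat below 0.006 m and z of bushing in the frame of seat between 0.084 and 0.092 m and angle between bushing's own z axis and vertical below 0.08 rad), for 0.2 s.
At the end, for the whole second after the job is handed in: Spacer, washer and bushing (flange down) are threaded on the post in this order from below: each within 6 mm of the post's axis, within 4 mm of its fully seated height, within 0.08 rad (washer 0.1 rad) of square to the post, at rest (below 0.02 m/s) (all of step 3 and linear speed of each of spacer, washer, bushing below 0.02 m/s); the robot touches nothing.
It fails at once if a part is dropped down the post (faster than 0.75 m/s while on it) ((horizontal distance between spacer_mid and seat below 0.008 m and z of spacer_mid in the frame of seat below 0.13 m and linear speed of spacer above 0.75 m/s) or (horizontal distance between washer_mid and seat below 0.008 m and z of washer_mid in the frame of seat below 0.13 m and linear speed of washer above 0.75 m/s) or (horizontal distance between bushing and seat below 0.008 m and z of bushing in the frame of seat below 0.13 m and linear speed of bushing above 0.75 m/s)).
It fails at once if the bin, the screwdriver or the wrench is moved by more than 40 mm (distance of any of bin, driver, wrench from where it was at the start of the episode above 0.04 m).
It also fails if it takes over 69 s, if anything falls off the work surface, if the arm or the gripper's body presses on something with over 40 N, if the wrist force passes 120 N, or if a joint passes its speed limit or range.

## Working session

There is one attempt and no reset: what is moved stays moved. The work goes in short steps, Python scripts to look and compute and a shell command to move; the robot and the scene stay as the last step left them, time stands still between calls to the robot, and variables do not carry over. Pictures are saved under pics/ and viewed, at most 11 in all, crops included, and the job is handed in when it is done.

```bash
ls; mkdir -p pics
python3 - <<'E'
from rig import *
import cv2,numpy as np
for n in ["top","scene"]:
    im=camera(n); cv2.imwrite(f"pics/{n}0.png",im[:,:,::-1])
    c=get_calibration(n); print(n,c["vertical_fov"],c["cx"],c["cy"],np.round(c["T"],3).tolist())
    for t in ["carrier","spacer","washer","bushing"]:
        for d in cut_out(n,t)[:4]: print(t,round(d["conf"],2),d["bbox"])
print(get_obs())
E
```

```text
pics
top 44.25127138862472 320.4694661921023 196.5770935367006 [[0.008, -0.995, 0.097, 0.488], [-1.0, -0.01, -0.017, 0.074], [0.018, -0.097, -0.995, 1.319], [0.0, 0.0, 0.0, 1.0]]
carrier 0.56 [251.1, 194.1, 324.8, 267.1]
spacer 0.64 [389.0, 148.5, 403.5, 164.2]
spacer 0.57 [388.0, 175.9, 411.9, 200.8]
washer 0.66 [438.9, 240.2, 461.7, 262.4]
bushing 0.67 [347.7, 197.7, 365.6, 218.6]
bushing 0.65 [374.8, 234.8, 397.6, 260.5]
bushing 0.58 [411.6, 207.0, 432.1, 230.9]
bushing 0.18 [387.4, 176.0, 408.7, 199.7]
scene 51.62046467982316 321.97438348611155 199.9343675379517 [[0.832, 0.393, -0.392, 1.048], [0.554, -0.565, 0.611, -0.586], [0.019, -0.726, -0.687, 0.842], [0.0, 0.0, 0.0, 1.0]]
carrier 0.91 [270.1, 168.7, 336.5, 226.7]
spacer 0.96 [259.3, 257.6, 287.9, 296.0]
spacer 0.82 [299.0, 279.7, 313.0, 308.2]
washer 0.65 [172.3, 282.8, 192.9, 305.2]
bushing 0.92 [216.8, 272.4, 244.6, 298.4]
bushing 0.73 [168.7, 281.4, 193.6, 302.9]
bushing 0.62 [275.6, 235.5, 293.5, 253.8]
bushing 0.58 [230.7, 235.6, 250.2, 255.9]
{'time': 0.5, 'q': array([-1.37048030e+00,  5.27546808e-01,  1.43274488e+00, -1.90976849e-05,
        1.18141517e+00, -1.78483629e-01]), 'joint_velocities': array([-0.00012795, -0.00253052, -0.00045227, -0.00038667,  0.00074242,
        0.00038614]), 'joint_torque': array([-1.47049217e-03, -4.39605045e+01, -1.76790297e+01,  6.33356860e-02,
        5.14843909e-02, -4.77470905e-05]), 'position': array([ 0.23114991, -0.5806279 ,  0.24450529]), 'tool_rot': array([ 9.82116722e-01,  1.88273050e-01, -9.45666220e-06, -5.70035678e-05]), 'ft_force': array([-1.04865689, -0.20391924, -0.01454313]), 'moment': array([-0.00641681, -0.0071938 , -0.03267191]), 'grip_force': 0.0, 'grip_width': 0.08691696452983172}
```

Run:
```python
import cv2
im=cv2.imread("pics/top0.png")[110:310,220:500]; cv2.imwrite("pics/t1.png",cv2.resize(im,(784,560),interpolation=cv2.INTER_CUBIC))
im=cv2.imread("pics/scene0.png")[140:340,120:400]; cv2.imwrite("pics/s1.png",cv2.resize(im,(784,560),interpolation=cv2.INTER_CUBIC))
```

```text
(no output)
```

View pics/t1.png

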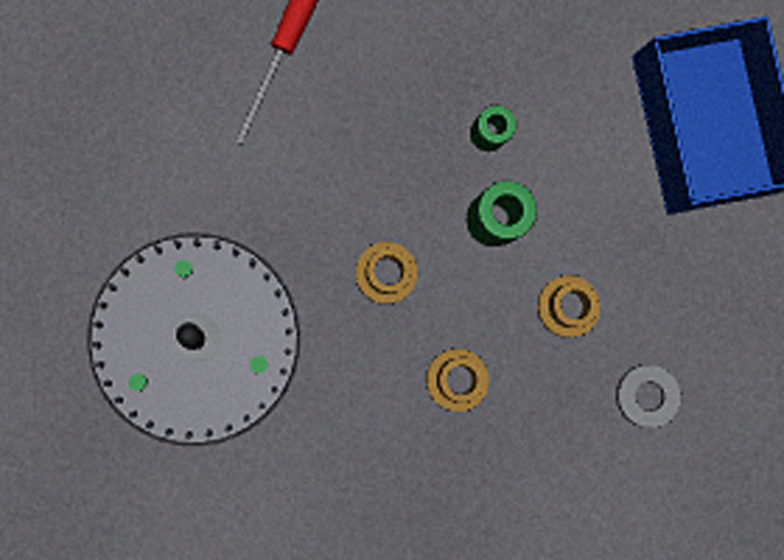

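View pics/s1.png

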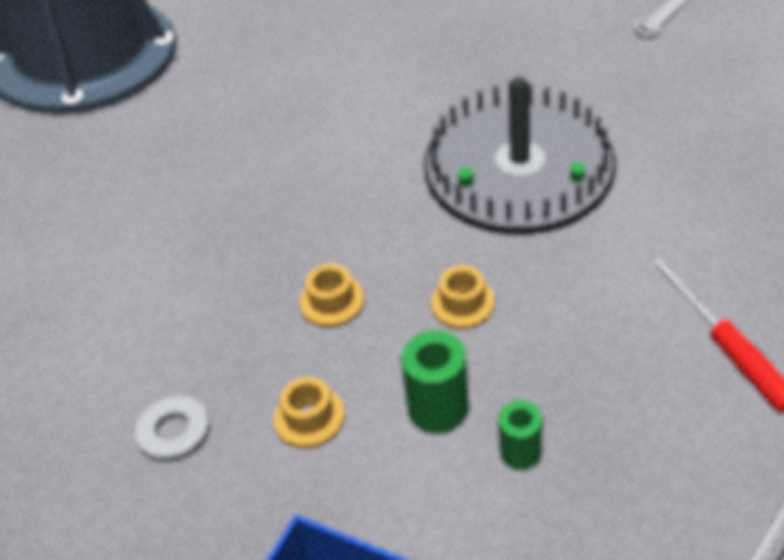

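```bash
cat > h.py <<'E'
from rig import *
import numpy as np, cv2
from scipy.spatial.transform import Rotation as R
def cal(n):
    c=get_calibration(n); return c, 200/np.tan(np.radians(c["vertical_fov"]/2))
def to_w(n,uv,z,c=None):
    c,f=c or cal(n); T=np.array(c["T"])
    d=T[:3,:3]@np.array([(uv[0]-c["cx"])/f,(uv[1]-c["cy"])/f,1]); o=T[:3,3]
    return o+d*(z-o[2])/d[2]
def to_px(n,p,c=None):
    c,f=c or cal(n); T=np.array(c["T"]); q=(np.atleast_2d(p)-T[:3,3])@T[:3,:3]
    return np.c_[c["cx"]+f*q[:,0]/q[:,2],c["cy"]+f*q[:,1]/q[:,2]]
def rows(p,yaw=None):
    "shift units and turn units from the measured pose to TCP p, tool down, tool x at heading yaw"
    o=get_obs(); r=R.from_quat(o["tool_rot"]); M=r.as_matrix()
    x=np.arctan2(M[1,0],M[0,0])
    yaw=x if yaw is None else yaw
    t=R.from_euler("z",yaw)*R.from_quat([1,0,0,0])
    print("units",np.round(r.inv().apply(np.array(p)-o["position"])/.08,3),"turn",np.round((r.inv()*t).as_rotvec()/(np.pi/2),4),"yaw",round(x,3),"tcp",np.round(o["position"],4))
E
python3 - <<'E'
from h import *
camera("top")
for t,z in [("carrier",.015),("spacer",.05),("washer",.01),("bushing",.012)]:
    for d in cut_out("top",t)[:3]:
        b=d["bbox"]; m=np.argwhere(d["region"]).mean(0)[::-1]
        w=to_w("top",[(b[0]+b[2])/2,(b[1]+b[3])/2],z); print(t,np.round(m,1),np.round(w,3),round(np.hypot(*w[:2]),3))
print("post tip via top", to_w("top",[220+190/2.8,110+335/2.8],.11))
c,f=cal("wrist"); T=np.array(c["T"]);o=get_obs();M=R.from_quat(o["tool_rot"]).as_matrix()
print(f,c["cx"],c["cy"],"cam in tool",M.T@(T[:3,3]-o["position"]),M.T@T[:3,:3])
E
```

```text
carrier [288.9 230.7] [0.523 0.131 0.015] 0.539
spacer [398.5 186.1] [ 0.633 -0.149  0.05 ] 0.651
spacer [395.4 155.3] [ 0.722 -0.149  0.05 ] 0.737
washer [451.  251.2] [ 0.468 -0.293  0.01 ] 0.552
bushing [357.4 207. ] [ 0.585 -0.047  0.012] 0.587
bushing [422.5 218.4] [ 0.555 -0.223  0.012] 0.598
bushing [382.9 245.3] [ 0.483 -0.121  0.012] 0.498
post tip via top [0.52386523 0.13209921 0.11      ]
343.9695452666687 318.6045328077086 202.67975149072598 cam in tool [ 0.07401397  0.00025844 -0.13992415] [[ 1.30879930e-05 -9.62229427e-01 -2.72239839e-01]
 [ 9.99999650e-01  2.40461593e-04 -8.01834269e-04]
 [ 8.37011754e-04 -2.72239733e-01  9.62229093e-01]]
```

```bash
python3 -m inch '[0.3,-0.15,0,0,0,0, 0.62,-0.3,0,0,0,0, 0.95,-0.45,0,0,0,0]' 80
python3 -m inch '[0.3,-0.15,0,0,0,0, 0.62,-0.3,0,0,0,0, 0.95,-0.45,0,0,0,0]'
python3 -m inch '[0.3,-0.15,0,0,0,0, 0.62,-0.3,0,0,0,0, 0.95,-0.45,0,0,0,0]'
python3 -m inch '[0.3,-0.15,0,0,0,0, 0.62,-0.3,0,0,0,0, 0.95,-0.45,0,0,0,0]'
python3 -m inch '[0.3,-0.15,0,0,0,0, 0.62,-0.3,0,0,0,0, 0.95,-0.45,0,0,0,0]'
python3 -m inch '[0.3,-0.15,0,0,0,0, 0.62,-0.3,0,0,0,0, 0.95,-0.45,0,0,0,0]'
python3 -m inch '[0.3,-0.15,0.1,0,0,0, 0.62,-0.3,0.3,0,0,0, 0.95,-0.45,0.5,0,0,0, 0.95,-0.45,0.5,0,0,0, 0.95,-0.45,0.5,0,0,0]'
cat > look.py <<'E'
# look.py thing ztop name : wrist view; centre of the top outline from the cut-out regions
import sys
from h import *
t,z,n=sys.argv[1],float(sys.argv[2]),sys.argv[3]
c=cal("wrist"); im=camera("wrist"); cv2.imwrite(f"pics/{n}.png",im[:,:,::-1])
for d in cut_out("wrist",t)[:3]:
    b=d["bbox"]; u=[(b[0]+b[2])/2,(b[1]+b[3])/2]
    print(t,round(d["conf"],2),np.round(b),"bbox centre at z:",np.round(to_w("wrist",u,z,c),4))
E
python3 look.py spacer 0.076 w1
python3 -c "
from h import *
rows([.633,-.149,.07])"
```

```text
time: 1.0
position: [0.2885, -0.5188, 0.2445]
tool_rot: [0.982, 0.187, 0.0, 0.0]
ft_force: [0.4, -0.5, -0.0]
grip_width: 0.0811
grip_force: 0.0
time: 1.25
position: [0.3464, -0.4566, 0.2447]
tool_rot: [0.982, 0.188, 0.0, 0.0]
ft_force: [-0.3, -0.5, -0.3]
grip_width: 0.08
grip_force: 0.0
time: 1.5
position: [0.4037, -0.395, 0.2447]
tool_rot: [0.982, 0.188, 0.0, 0.0]
ft_force: [-0.3, -1.3, -0.7]
grip_width: 0.0804
grip_force: 0.0
time: 1.75
position: [0.4611, -0.3334, 0.2447]
tool_rot: [0.982, 0.188, 0.0, 0.0]
ft_force: [0.2, 0.2, -0.0]
grip_width: 0.0796
grip_force: 0.0
time: 2.0
position: [0.5184, -0.2718, 0.2447]
tool_rot: [0.982, 0.188, -0.0, 0.0]
ft_force: [0.7, -0.4, 0.3]
grip_width: 0.0799
grip_force: 0.0
time: 2.25
position: [0.5757, -0.2103, 0.2447]
tool_rot: [0.982, 0.188, -0.0, 0.0]
ft_force: [0.1, -1.7, -0.1]
grip_width: 0.0798
grip_force: 0.0
time: 2.67
position: [0.6322, -0.1482, 0.2031]
tool_rot: [0.982, 0.19, -0.001, -0.001]
ft_force: [-1.0, -0.2, 0.3]
grip_width: 0.0803
grip_force: 0.0
spacer 0.83 [300. 147. 365. 220.] bbox centre at z: [ 0.6492 -0.1528  0.076 ]
spacer 0.6 [335.  63. 386. 110.] bbox centre at z: [ 0.7245 -0.144   0.076 ]
units [ 0.017 -0.01   1.684] turn [0.0003 0.0002 0.    ] yaw 0.379 tcp [ 0.6321 -0.1502  0.2047]
```

View pics/w1.png

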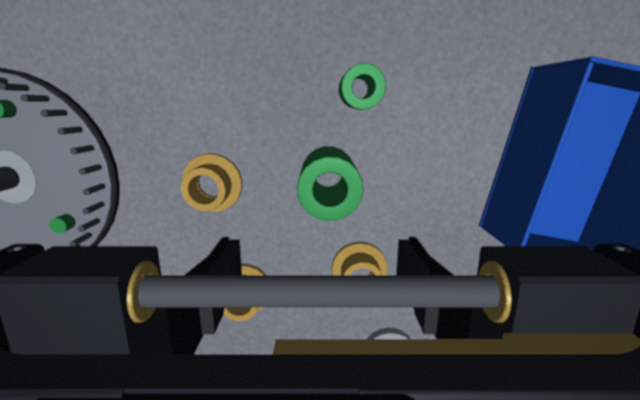

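The wrist view shows the large spacer (top face about (330,188)), the small one at (362,86), bushings at (210,182), (245,290) and (360,262), and the carrier's post at the left edge. Possible mix-ups in the top view:
- **Spacers:** large at (400,186), small at (397,156). I take the large one.
- **Bushings:** (357,207) at 0.587 m, (423,218) at 0.598 m and (383,245) at 0.498 m. I take the last, as it is nearest the base.

```bash
cat > ell.py <<'E'
# ell.py cam lo hi(HSV csv) u v z : fit ellipse to the colour blob under/near (u,v); centre to world at z
import sys
from h import *
def blob(n,im,lo,hi,uv,z,c):
    m=cv2.inRange(cv2.cvtColor(im,cv2.COLOR_RGB2HSV),lo,hi)
    cs,_=cv2.findContours(m,cv2.RETR_EXTERNAL,cv2.CHAIN_APPROX_NONE)
    cs=[k for k in cs if len(k)>=15]
    k=min(cs,key=lambda k:np.linalg.norm(k.mean((0,1))-uv))
    e=cv2.fitEllipse(cv2.convexHull(k)); return np.round(e[0],1),np.round(e[1],1),np.round(to_w(n,e[0],z,c),4)
E
python3 - <<'E'
from ell import *
i=lambda p:cv2.imread(p)[:,:,::-1].copy()
w=i("pics/w1.png"); t=i("pics/top0.png")
h=cv2.cvtColor(w,cv2.COLOR_RGB2HSV); print("wrist hsv top face",h[205:216,330].tolist()[::5],"side",h[150,325].tolist())
h=cv2.cvtColor(t,cv2.COLOR_RGB2HSV); print("top hsv",h[178,401].tolist(),h[194,391].tolist())
print(blob("wrist",w,(40,60,90),(80,255,255),(330,188),.076,cal("wrist")))
print(blob("top",t,(40,60,90),(80,255,255),(401,185),.076,cal("top")))
print(blob("top",t,(40,60,90),(80,255,255),(397,155),.05,cal("top")))
E
```

```text
wrist hsv top face [[69, 165, 54], [69, 141, 161], [69, 149, 152]] side [68, 170, 51]
top hsv [67, 129, 164] [63, 131, 35]
(array([329.7, 188.4]), array([64.5, 66.6]), array([ 0.6446, -0.1549,  0.076 ]))
(array([400.9, 184.4]), array([19.9, 20.5]), array([ 0.6425, -0.1531,  0.076 ]))
(array([397.2, 153.7]), array([12.7, 12.9]), array([ 0.7269, -0.1486,  0.05  ]))
```

```bash
python3 -m inch '[0.12,0.1,0,0,0,0, 0.12,0.1,0.3,0,0,0, 0.12,0.1,0.65,0,0,0, 0.12,0.1,1,0,0,0]' 80
python3 -m inch '[0,0,0.25,0,0,0, 0,0,0.5,0,0,0, 0,0,0.67,0,0,0, 0,0,0.67,0,0,0, 0,0,0.67,0,0,0]'
python3 -m inch '[0,0,0,0,0,0, 0,0,0,0,0,0, 0,0,0,0,0,0, 0,0,0,0,0,0, 0,0,0,0,0,0]' 40 25
```

```text
time: 3.1
position: [0.6448, -0.1558, 0.126]
tool_rot: [0.982, 0.187, 0.002, 0.001]
ft_force: [0.1, 0.3, -0.4]
grip_width: 0.0801
grip_force: 0.0
time: 3.52
position: [0.6439, -0.1546, 0.0711]
tool_rot: [0.982, 0.188, -0.0, -0.0]
ft_force: [0.2, -0.7, -0.2]
grip_width: 0.0796
grip_force: 0.0
time: 3.93
position: [0.6445, -0.1536, 0.0718]
tool_rot: [0.982, 0.188, 0.0, 0.0]
ft_force: [-0.6, 0.8, 3.0]
grip_width: 0.0542
grip_force: 9.2
```

```bash
python3 -m inch '[0,0,0,0,0,0, 0,0,-0.2,0,0,0, 0,0,-0.45,0,0,0, 0,0,-0.7,0,0,0, 0,0,-0.95,0,0,0]'
python3 -m inch '[0,0,-0.3,0,0,0, 0,0,-0.6,0,0,0, 0,0,-0.95,0,0,0, 0,0,-0.95,0,0,0]'
python3 -m inch '[0,-0.25,0,0,0,0, 0,-0.5,0,0,0,0, 0,-0.75,0,0,0,0, 0,-1,0,0,0,0]'
python3 -m inch '[0,-0.25,0,0,0,0, 0,-0.5,0,0,0,0, 0,-0.75,0,0,0,0, 0,-1,0,0,0,0]'
python3 -m inch '[0,-0.25,0,0,0,0, 0,-0.5,0,0,0,0, 0,-0.65,0,0,0,0, 0,-0.65,0,0,0,0, 0,-0.65,0,0,0,0]'
python3 look.py carrier 0.015 w2
```

```text
time: 4.35
position: [0.6436, -0.1534, 0.1471]
tool_rot: [0.982, 0.188, -0.001, -0.0]
ft_force: [-0.3, -1.0, -1.7]
grip_width: 0.0538
grip_force: 25.0
time: 4.68
position: [0.6473, -0.1548, 0.229]
tool_rot: [0.982, 0.188, 0.005, 0.003]
ft_force: [0.3, -0.1, -0.0]
grip_width: 0.0542
grip_force: 25.0
time: 5.02
position: [0.6134, -0.0785, 0.2217]
tool_rot: [0.982, 0.188, -0.001, -0.0]
ft_force: [0.2, 0.7, -0.7]
grip_width: 0.0543
grip_force: 25.0
time: 5.35
position: [0.5838, -0.004, 0.2218]
tool_rot: [0.982, 0.188, -0.001, -0.0]
ft_force: [0.2, 0.4, -2.1]
grip_width: 0.0536
grip_force: 25.0
time: 5.77
position: [0.5656, 0.0434, 0.2226]
tool_rot: [0.982, 0.189, -0.0, 0.0]
ft_force: [0.2, 0.7, -0.7]
grip_width: 0.0545
grip_force: 25.0
carrier 0.62 [118.  77. 320. 269.] bbox centre at z: [0.5342 0.1407 0.015 ]
carrier 0.17 [259. 186. 381. 332.] bbox centre at z: [0.4839 0.009  0.015 ]
```

View pics/w2.png

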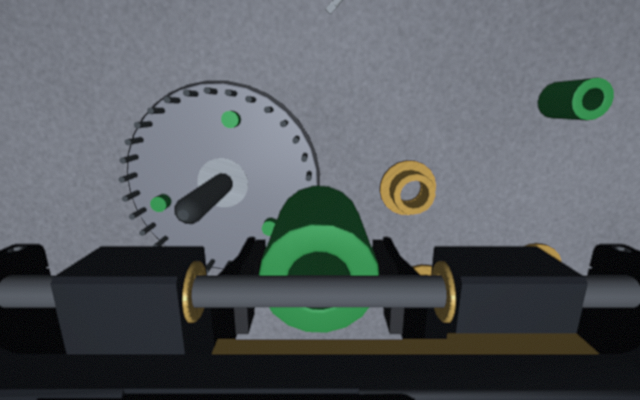

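The carrier shows at left: post tip near (186,212), foot hub near (222,183), studs at (231,119), (160,203), (269,227). The large spacer is held upright between the fingers.

Run:
```python
from ell import *
c=cal("wrist"); p=lambda u,z:np.round(to_w("wrist",u,z,c),4)
im=cv2.imread("pics/w2.png")
print("tip",p((185,212),.121),"hub",p((222,183),.015),"studs",np.mean([p(u,.029) for u in [(231,119),(160,203),(269,227)]],0))
# plate rim ellipse: hull of light plate through the arc of visible dark edge is hidden partly; use top view
t=cv2.imread("pics/top0.png")[:,:,::-1].copy()
c2=cal("top")
T=lambda u,z:np.round(to_w("top",(220+u[0]/2.8,110+u[1]/2.8),z,c2),4)
print("top studs",np.mean([T(u,.029) for u in [(184,269),(138,382),(259,365)]],0),"tip",T((188,333),.121),"rim",T((194,339),.012))
rows([.523,.131,.222])
g=cv2.cvtColor(im,cv2.COLOR_BGR2GRAY); print(g[195:228:2,176:204:3])
```

```text
tip [0.5288 0.1331 0.121 ] hub [0.5267 0.1339 0.015 ] studs [0.5287 0.1326 0.029 ]
top studs [0.52306667 0.1325     0.029     ] tip [0.5253 0.1333 0.121 ] rim [0.523 0.133 0.012]
units [-0.095 -1.23   0.009] turn [ 0.0006 -0.0003 -0.    ] yaw 0.378 tcp [0.5664 0.0424 0.2228]
[[131 134 133  90  35  32  33  34  34  34]
 [134 132  88  36  35  34  34  35  33  34]
 [132  88  39  38  38  36  36  34  34  34]
 [111  37  41  44  43  39  37  35  32  33]
 [ 75  39  48  48  49  43  41  37  33  34]
 [ 44  47  53  52  52  48  42  39  35  33]
 [ 41  53  56  57  54  51  44  41  34  33]
 [ 45  57  64  60  57  52  48  42  37  33]
 [ 48  71  73  72  58  53  48  43  38  30]
 [ 48  75  73  74  65  55  49  42  36  29]
 [ 63  75  75  75  66  53  47  42  34  58]
 [ 98  70  76  74  61  49  44  39  39 116]
 [127  61  69  68  53  47  42  33  87 133]
 [131 113  67  45  44  40  39  78 128 133]
 [130 131 122  78  69  59  90 128 134 131]
 [131 130 131 130 130 122 131 132 132 132]
 [129 130 130 130 131 131 132 131 132 133]]
```

```bash
python3 -m inch '[-0.01,-0.25,0,0,0,0, -0.02,-0.5,0,0,0,0, -0.03,-0.75,0,0,0,0, -0.04,-1,0,0,0,0]'
python3 -m inch '[0,-0.15,0,0,0,0, 0,-0.23,0,0,0,0, 0,-0.23,0,0,0,0, 0,-0.23,0,0,0,0, 0,-0.23,0.1,0,0,0, 0,-0.23,0.2,0,0,0, 0,-0.23,0.3,0,0,0, 0,-0.23,0.4,0,0,0, 0,-0.23,0.5,0,0,0, 0,-0.23,0.5,0,0,0]'
python3 look.py spacer 0.1 w3
```

```text
time: 6.2
position: [0.5338, 0.1158, 0.2228]
tool_rot: [0.982, 0.187, 0.0, 0.0]
ft_force: [0.3, -0.0, -1.1]
grip_width: 0.0544
grip_force: 25.0
time: 7.03
position: [0.5251, 0.1332, 0.1807]
tool_rot: [0.982, 0.188, -0.002, -0.0]
ft_force: [-0.1, -0.0, -1.1]
grip_width: 0.0539
grip_force: 25.0
spacer 0.65 [261. 184. 380. 331.] bbox centre at z: [0.4991 0.1214 0.1   ]
```

View pics/w3.png

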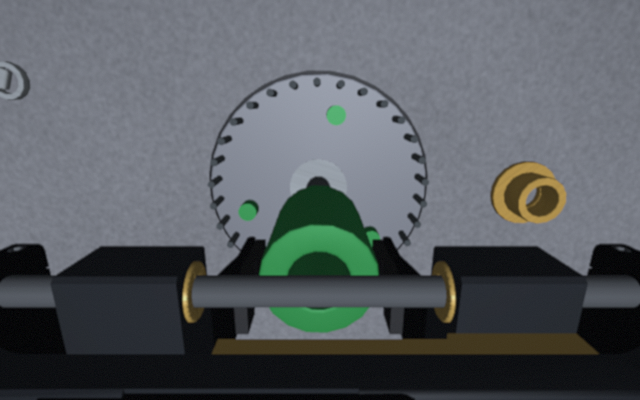

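The spacer is centred over the post (foot at (318,183), spacer axis at column 320) with no contact force. Next I lower it.

```bash
python3 -m inch '[0,0,0.1,0,0,0, 0,0,0.25,0,0,0, 0,0,0.4,0,0,0, 0,0,0.55,0,0,0, 0,0,0.7,0,0,0, 0,0,0.85,0,0,0, 0,0,1,0,0,0, 0,0,1,0,0,0]'
python3 -m inch '[0,0,0.05,0,0,0, 0,0,0.1,0,0,0, 0,0,0.13,0,0,0, 0,0,0.13,0,0,0, 0,0,0.13,0,0,0]'
python3 -c "
from h import *
o=get_obs();print(o['position'],o['ft_force'])"
```

```text
time: 7.8
position: [0.5252, 0.1335, 0.101]
tool_rot: [0.982, 0.188, -0.002, -0.0]
ft_force: [-1.1, 0.3, -1.1]
grip_width: 0.0538
grip_force: 25.0
time: 8.22
position: [0.5266, 0.1336, 0.0928]
tool_rot: [0.982, 0.188, 0.0, 0.0]
ft_force: [-0.3, 0.4, -0.9]
grip_width: 0.0539
grip_force: 25.0
[0.52656524 0.13355075 0.09281843] [-0.30991781  0.44676277 -0.90163327]
```

```bash
python3 -m inch '[0,0,0.03,0,0,0, 0,0,0.06,0,0,0, 0,0,0.06,0,0,0, 0,0,0.06,0,0,0]'
python3 -m inch '[0,0,0.015,0,0,0, 0,0,0.03,0,0,0, 0,0,0.03,0,0,0, 0,0,0.03,0,0,0]'
```

```text
time: 8.55
position: [0.5263, 0.1335, 0.0877]
tool_rot: [0.982, 0.188, -0.0, -0.0]
ft_force: [-1.0, -0.6, -1.6]
grip_width: 0.0541
grip_force: 25.0
time: 8.88
position: [0.5266, 0.1336, 0.0867]
tool_rot: [0.982, 0.188, 0.0, 0.0]
ft_force: [-2.1, 0.1, 8.3]
grip_width: 0.0542
grip_force: 25.0
```

```bash
python3 -m inch '[0,0,0,0,0,0, 0,0,0,0,0,0, 0,0,0,0,0,0, 0,0,0,0,0,0]' 80
python3 -m inch '[0,0,-0.2,0,0,0, 0,0,-0.45,0,0,0, 0,0,-0.7,0,0,0, 0,0,-1,0,0,0]' 
python3 -m inch '[0,0,-0.2,0,0,0, 0,0,-0.4,0,0,0, 0,0,-0.4,0,0,0, 0,0,-0.4,0,0,0]' 
python3 look.py spacer 0.091 w4
python3 - <<'E'
from ell import *
im=cv2.imread("pics/w4.png")[:,:,::-1].copy(); c=cal("wrist")
print(blob("wrist",im,(40,60,90),(80,255,255),(320,200),.091,c))
cv2.imwrite("pics/w4c.png",cv2.resize(im[100:280,200:440,::-1],(720,540)))
E
```

```text
time: 9.22
position: [0.5265, 0.1335, 0.0853]
tool_rot: [0.982, 0.188, 0.0, 0.0]
ft_force: [-0.3, 0.1, -0.7]
grip_width: 0.0728
grip_force: 0.0
time: 9.55
position: [0.5256, 0.1334, 0.1651]
tool_rot: [0.982, 0.188, -0.001, -0.0]
ft_force: [0.9, 0.8, 0.1]
grip_width: 0.0796
grip_force: 0.0
time: 9.88
position: [0.5267, 0.1336, 0.1977]
tool_rot: [0.982, 0.188, 0.001, 0.0]
ft_force: [-0.6, 0.1, 0.2]
grip_width: 0.0798
grip_force: 0.0
spacer 0.65 [283. 161. 353. 240.] bbox centre at z: [0.5324 0.136  0.091 ]
(array([318.4, 207.9]), array([67.4, 70.7]), array([0.5259, 0.1338, 0.091 ]))
```

View pics/w4c.png

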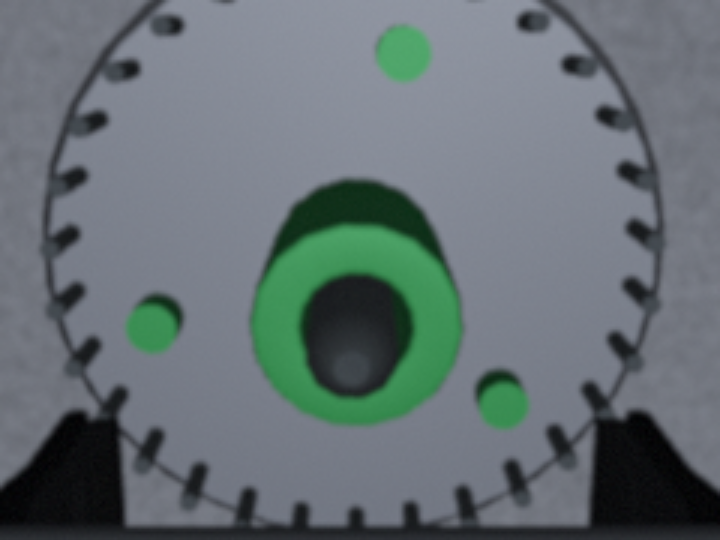

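The spacer is seated: its top face is centred at (318,208) and the post shows through the bore, slightly left of centre. Now the washer.

```bash
python3 -c "
from h import *
print('tip',to_w('wrist',(316.7,223.3),.123))"
python3 -m inch '[-0.18,0.3,0,0,0,0, -0.35,0.62,0,0,0,0, -0.53,0.94,0,0,0,0]' 87
python3 -m inch '[-0.18,0.3,0,0,0,0, -0.35,0.62,0,0,0,0, -0.53,0.94,0,0,0,0]'
python3 -m inch '[-0.18,0.3,0,0,0,0, -0.35,0.62,0,0,0,0, -0.53,0.94,0,0,0,0]'
python3 -m inch '[-0.18,0.3,0,0,0,0, -0.35,0.62,0,0,0,0, -0.53,0.94,0,0,0,0]'
python3 -m inch '[-0.18,0.3,0.1,0,0,0, -0.35,0.62,0.3,0,0,0, -0.53,0.94,0.5,0,0,0, -0.53,0.94,0.5,0,0,0, -0.53,0.94,0.5,0,0,0]'
python3 look.py washer 0.006 w5
python3 - <<'E'
from ell import *
c=cal("wrist")
d=cut_out("wrist","washer")[0]; k=np.argwhere(d["region"])[:,::-1].astype(np.int32)
e=cv2.fitEllipse(cv2.convexHull(k)); p=to_w("wrist",e[0],.008,c); print(e,p); rows([p[0],p[1],.0245])
E
```

```text
tip [0.5246593  0.13443859 0.123     ]
time: 10.23
position: [0.5137, 0.0476, 0.1957]
tool_rot: [0.982, 0.189, -0.001, -0.0]
ft_force: [0.4, -1.3, 0.4]
grip_width: 0.086
grip_force: 0.0
time: 10.48
position: [0.502, -0.0385, 0.1958]
tool_rot: [0.982, 0.188, -0.001, -0.001]
ft_force: [0.3, 1.4, 0.2]
grip_width: 0.0869
grip_force: 0.0
time: 10.73
position: [0.4905, -0.124, 0.1958]
tool_rot: [0.982, 0.188, -0.001, -0.001]
ft_force: [-0.5, -0.4, 0.3]
grip_width: 0.0871
grip_force: 0.0
time: 10.98
position: [0.4789, -0.2095, 0.1957]
tool_rot: [0.982, 0.188, -0.001, -0.001]
ft_force: [0.5, 0.9, 0.3]
grip_width: 0.0872
grip_force: 0.0
time: 11.4
position: [0.467, -0.2948, 0.1548]
tool_rot: [0.982, 0.187, -0.001, -0.002]
ft_force: [0.3, 1.5, 0.2]
grip_width: 0.0871
grip_force: 0.0
washer 0.62 [295. 153. 362. 223.] bbox centre at z: [ 0.4748 -0.2998  0.006 ]
((326.6446533203125, 186.6053009033203), (69.8476333618164, 70.28211212158203), 66.69076538085938) [ 0.47637239 -0.29668029  0.008     ]
units [0.079 0.085 1.654] turn [-0.0012  0.0004 -0.    ] yaw 0.38 tcp [ 0.4681 -0.2929  0.1569]
```

View pics/w5.png

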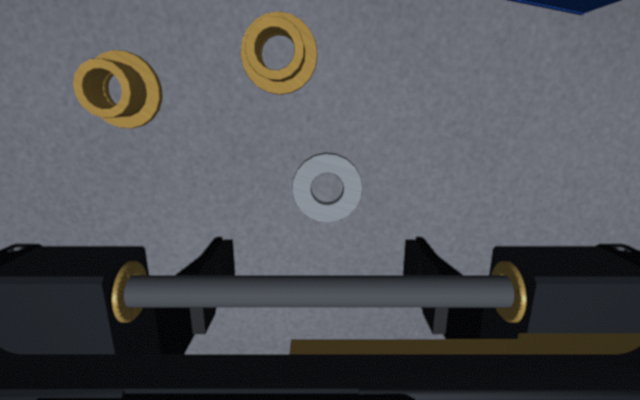

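The washer lies at (327,187), clear of everything around it. I'll go halfway down and re-measure.

```bash
python3 -m inch '[0.07,0.08,0.2,0,0,0, 0.07,0.08,0.45,0,0,0, 0.07,0.08,0.8,0,0,0, 0.07,0.08,0.8,0,0,0, 0.07,0.08,0.8,0,0,0, 0.07,0.08,0.8,0,0,0]'
python3 look.py washer 0.008 w6
python3 - <<'E'
from ell import *
c=cal("wrist")
d=cut_out("wrist","washer")[0]; k=np.argwhere(d["region"])[:,::-1].astype(np.int32)
e=cv2.fitEllipse(cv2.convexHull(k)); p=to_w("wrist",e[0],.008,c); print(e,p); rows([p[0],p[1],.0245])
E
```

```text
time: 12.05
position: [0.4767, -0.2976, 0.0945]
tool_rot: [0.982, 0.189, 0.0, 0.0]
ft_force: [0.0, -1.0, -0.5]
grip_width: 0.0873
grip_force: 0.0
washer 0.77 [276. 178. 363. 260.] bbox centre at z: [ 0.4754 -0.2989  0.008 ]
((318.3538818359375, 218.01441955566406), (84.1670913696289, 85.9350814819336), 89.95181274414062) [ 0.47595496 -0.29894222  0.008     ]
units [-0.015 -0.002  0.882] turn [ 0.0019 -0.0009 -0.    ] yaw 0.379 tcp [ 0.4769 -0.2985  0.0951]
```

```bash
python3 -m inch '[-0.01,0,0.25,0,0,0, -0.01,0,0.5,0,0,0, -0.01,0,0.75,0,0,0, -0.01,0,0.87,0,0,0, -0.01,0,0.87,0,0,0, -0.01,0,0.87,0,0,0]'
python3 -m inch '[0,0,0,0,0,0, 0,0,0,0,0,0, 0,0,0,0,0,0, 0,0,0,0,0,0, 0,0,0,0,0,0, 0,0,0,0,0,0]' 45 30
```

```text
time: 12.7
position: [0.4756, -0.2987, 0.0243]
tool_rot: [0.982, 0.188, 0.0, 0.0]
ft_force: [0.7, 0.2, 0.5]
grip_width: 0.087
grip_force: 0.0
time: 13.2
position: [0.4753, -0.2984, 0.024]
tool_rot: [0.982, 0.188, 0.0, 0.0]
ft_force: [-0.2, -0.3, 1.4]
grip_width: 0.0585
grip_force: 30.0
```

```bash
python3 -m inch '[0,0,-0.1,0,0,0, 0,0,-0.3,0,0,0, 0,0,-0.6,0,0,0, 0,0,-0.95,0,0,0]'
python3 -m inch '[0,0,-0.3,0,0,0, 0,0,-0.6,0,0,0, 0,0,-0.95,0,0,0, 0,0,-0.95,0,0,0]'
python3 -m inch '[0.13,-0.24,0,0,0,0, 0.26,-0.48,0,0,0,0, 0.39,-0.72,0,0,0,0, 0.52,-0.96,0,0,0,0]'
python3 -m inch '[0.13,-0.24,0,0,0,0, 0.26,-0.48,0,0,0,0, 0.39,-0.72,0,0,0,0, 0.52,-0.96,0,0,0,0]'
python3 -m inch '[0.13,-0.24,0,0,0,0, 0.26,-0.48,0,0,0,0, 0.39,-0.72,0,0,0,0, 0.52,-0.96,0,0,0,0]'
python3 -m inch '[0.13,-0.24,0,0,0,0, 0.26,-0.48,0,0,0,0, 0.39,-0.72,0,0,0,0, 0.52,-0.96,0,0,0,0, 0.52,-0.96,0,0,0,0, 0.52,-0.96,0,0,0,0]'
python3 look.py washer 0.155 w7
```

```text
time: 13.53
position: [0.4741, -0.2974, 0.0995]
tool_rot: [0.982, 0.188, -0.001, -0.002]
ft_force: [0.4, 0.1, -1.5]
grip_width: 0.0581
grip_force: 30.0
time: 13.87
position: [0.4776, -0.3003, 0.1811]
tool_rot: [0.982, 0.188, 0.003, 0.004]
ft_force: [-0.0, -0.4, -1.1]
grip_width: 0.0583
grip_force: 30.0
time: 14.2
position: [0.4848, -0.2104, 0.1752]
tool_rot: [0.982, 0.188, -0.001, -0.001]
ft_force: [0.3, -0.4, -1.9]
grip_width: 0.0582
grip_force: 30.0
time: 14.53
position: [0.495, -0.1235, 0.1751]
tool_rot: [0.982, 0.188, -0.001, -0.001]
ft_force: [0.4, -0.1, -2.1]
grip_width: 0.0582
grip_force: 30.0
time: 14.87
position: [0.5053, -0.0369, 0.1751]
tool_rot: [0.982, 0.188, -0.001, -0.0]
ft_force: [0.1, 0.1, -2.3]
grip_width: 0.0583
grip_force: 30.0
time: 15.37
position: [0.5155, 0.0495, 0.1752]
tool_rot: [0.982, 0.19, -0.001, -0.0]
ft_force: [-0.1, 0.5, -0.8]
grip_width: 0.0582
grip_force: 30.0
washer 0.71 [262. 199. 380. 315.] bbox centre at z: [0.516  0.0481 0.155 ]
```

View pics/w7.png

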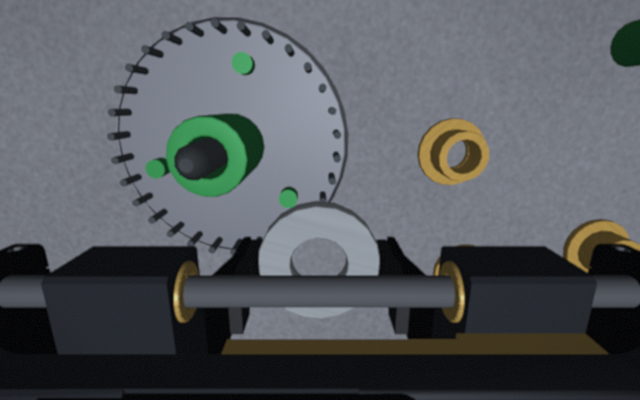

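The washer hangs level at (320,258). The spacer is seated at (207,156) with the post tip at (184,162).

```bash
python3 -m inch '[0.13,-0.24,0,0,0,0, 0.26,-0.48,0,0,0,0, 0.39,-0.72,0,0,0,0, 0.51,-0.93,0,0,0,0, 0.51,-0.93,0,0,0,0, 0.51,-0.93,0,0,0,0, 0.51,-0.93,0,0,0,0]'
python3 -m inch '[0,0,0.1,0,0,0, 0,0,0.2,0,0,0, 0,0,0.3,0,0,0, 0,0,0.4,0,0,0, 0,0,0.45,0,0,0, 0,0,0.45,0,0,0]'
python3 -c "
from h import *
o=get_obs();print(o['position'],o['ft_force'])"
```

```text
time: 16.05
position: [0.5264, 0.1316, 0.1755]
tool_rot: [0.982, 0.188, -0.0, 0.0]
ft_force: [-0.2, -0.1, -2.2]
grip_width: 0.058
grip_force: 30.0
time: 16.55
position: [0.5257, 0.1325, 0.1381]
tool_rot: [0.982, 0.188, -0.002, -0.0]
ft_force: [0.3, -0.6, -1.1]
grip_width: 0.058
grip_force: 30.0
[0.52566826 0.13252933 0.13812877] [ 0.34725033 -0.57601654 -1.06008218]
```

```bash
python3 -m inch '[0,0,0.1,0,0,0, 0,0,0.18,0,0,0, 0,0,0.25,0,0,0, 0,0,0.25,0,0,0, 0,0,0.25,0,0,0]'
python3 -m inch '[0,0,0.02,0,0,0, 0,0,0.04,0,0,0, 0,0,0.04,0,0,0, 0,0,0.04,0,0,0]'
```

```text
time: 16.97
position: [0.5264, 0.1328, 0.1193]
tool_rot: [0.982, 0.188, -0.0, -0.0]
ft_force: [-0.5, 0.1, -2.1]
grip_width: 0.058
grip_force: 30.0
time: 17.3
position: [0.5267, 0.1328, 0.1167]
tool_rot: [0.982, 0.188, 0.0, 0.0]
ft_force: [-0.1, -0.7, -1.6]
grip_width: 0.0581
grip_force: 30.0
```

```bash
python3 -m inch '[0,0,0.01,0,0,0, 0,0,0.02,0,0,0, 0,0,0.02,0,0,0, 0,0,0.02,0,0,0]'
python3 -m inch '[0,0,0.01,0,0,0, 0,0,0.015,0,0,0, 0,0,0.015,0,0,0, 0,0,0.015,0,0,0]'
```

```text
time: 17.63
position: [0.5268, 0.1328, 0.1151]
tool_rot: [0.982, 0.188, 0.0, 0.0]
ft_force: [0.5, 1.0, -2.0]
grip_width: 0.058
grip_force: 30.0
time: 17.97
position: [0.5268, 0.1328, 0.115]
tool_rot: [0.982, 0.188, 0.0, 0.0]
ft_force: [-1.7, -1.1, 6.9]
grip_width: 0.0586
grip_force: 30.0
```

```bash
python3 -m inch '[0,0,0,0,0,0, 0,0,0,0,0,0, 0,0,0,0,0,0, 0,0,0,0,0,0]' 80
python3 -m inch '[0,0,-0.2,0,0,0, 0,0,-0.45,0,0,0, 0,0,-0.7,0,0,0, 0,0,-1,0,0,0, 0,0,-1,0,0,0, 0,0,-1,0,0,0]' 
python3 look.py washer 0.1 w8
python3 look.py spacer 0.09 w8b
python3 -m inch '[-0.18,0.3,0,0,0,0, -0.36,0.62,0,0,0,0, -0.55,0.93,0,0,0,0]'
python3 -m inch '[-0.18,0.3,0,0,0,0, -0.36,0.62,0,0,0,0, -0.55,0.93,0,0,0,0]'
python3 -m inch '[-0.18,0.3,0.1,0,0,0, -0.36,0.62,0.3,0,0,0, -0.55,0.93,0.5,0,0,0, -0.55,0.93,0.5,0,0,0, -0.55,0.93,0.5,0,0,0, -0.55,0.93,0.5,0,0,0]'
python3 look.py bushing 0.008 w9
python3 - <<'E'
import cv2,numpy as np
a=cv2.imread("pics/w8.png")[100:300,170:470]; b=cv2.resize(cv2.imread("pics/w9.png"),(480,300))
cv2.imwrite("pics/m1.png",np.hstack([cv2.resize(a,(300,300)),b]))
E
```

```text
time: 18.3
position: [0.5267, 0.1328, 0.1137]
tool_rot: [0.982, 0.188, 0.0, 0.0]
ft_force: [0.3, -0.1, 0.4]
grip_width: 0.0759
grip_force: 0.0
time: 18.8
position: [0.5275, 0.1328, 0.1948]
tool_rot: [0.982, 0.188, 0.002, 0.0]
ft_force: [0.1, 0.1, 0.6]
grip_width: 0.0796
grip_force: 0.0
washer 0.76 [282. 170. 361. 251.] bbox centre at z: [0.5301 0.1313 0.1   ]
spacer 0.81 [293. 161. 345. 222.] bbox centre at z: [0.5388 0.1376 0.09  ]
time: 19.25
position: [0.5126, 0.047, 0.1925]
tool_rot: [0.982, 0.189, -0.001, -0.0]
ft_force: [0.9, -0.5, -0.1]
grip_width: 0.0803
grip_force: 0.0
time: 19.5
position: [0.4991, -0.0391, 0.1926]
tool_rot: [0.982, 0.188, -0.001, -0.001]
ft_force: [0.1, 0.2, 0.2]
grip_width: 0.0802
grip_force: 0.0
time: 20.0
position: [0.4861, -0.1229, 0.1531]
tool_rot: [0.982, 0.188, -0.001, -0.001]
ft_force: [-0.6, 0.8, -0.5]
grip_width: 0.0799
grip_force: 0.0
bushing 0.93 [426. 120. 503. 191.] bbox centre at z: [ 0.5618 -0.2222  0.008 ]
bushing 0.8 [242.   0. 319.  77.] bbox centre at z: [ 0.5892 -0.0503  0.008 ]
bushing 0.59 [277. 155. 347. 224.] bbox centre at z: [ 0.4886 -0.1155  0.008 ]
```

View pics/m1.png

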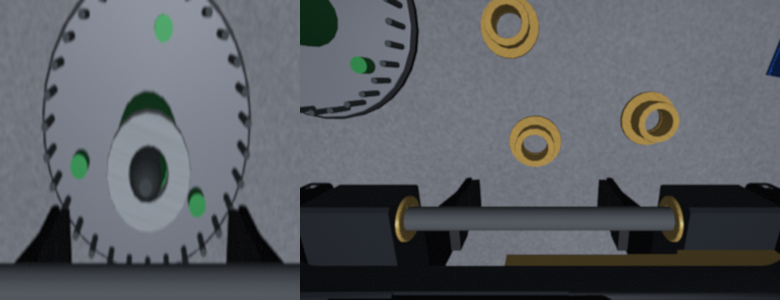

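The washer is flat on the spacer. The nearest bushing is the one at wrist pixel (312,189), 0.50 m from the base against 0.59 and 0.60 m for the others.

```bash
python3 -m inch '[0.06,-0.07,0.2,0,0,0, 0.06,-0.07,0.45,0,0,0, 0.06,-0.07,0.7,0,0,0, 0.06,-0.07,0.7,0,0,0, 0.06,-0.07,0.7,0,0,0, 0.06,-0.07,0.7,0,0,0]'
python3 look.py bushing 0.008 w10
python3 - <<'E'
import cv2
cv2.imwrite("pics/w10c.png",cv2.imread("pics/w10.png")[120:320,170:470].repeat(2,0).repeat(2,1))
from h import *
rows([.4886,-.1155,.036])
E
```

```text
time: 20.6
position: [0.4897, -0.1159, 0.0987]
tool_rot: [0.982, 0.189, 0.001, 0.0]
ft_force: [0.4, -0.4, -0.7]
grip_width: 0.0801
grip_force: 0.0
bushing 0.95 [278. 176. 361. 257.] bbox centre at z: [ 0.4887 -0.1169  0.008 ]
bushing 0.82 [231.   2. 330.  78.] bbox centre at z: [ 0.5857 -0.0525  0.008 ]
units [-0.012 -0.018  0.787] turn [ 0.0012 -0.0011 -0.    ] yaw 0.379 tcp [ 0.4899 -0.1164  0.099 ]
```

View pics/w10c.png

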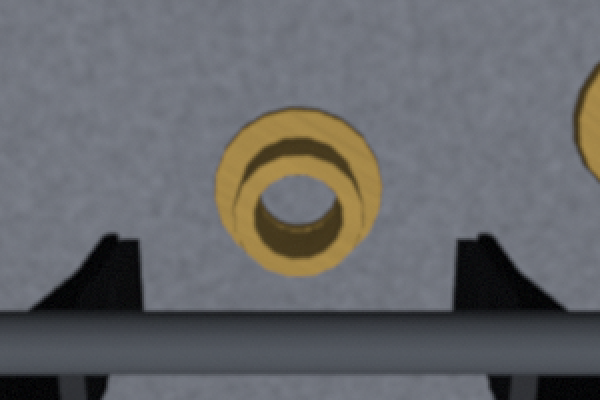

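Run:
```python
from h import *
c=cal("wrist")
print(to_w("wrist",(320,227.7),.034,c),to_w("wrist",(319.3,214.8),.008,c)); rows([.4886,-.1165,.036])
```

```text
[ 0.48999711 -0.11754446  0.034     ] [ 0.49009629 -0.11711357  0.008     ]
units [-0.016 -0.007  0.787] turn [ 0.0012 -0.0011 -0.    ] yaw 0.379 tcp [ 0.4899 -0.1164  0.099 ]
```

The bushing is centred under the gripper (rim centre (320,228), flange centre (319,215)), so I descend and grip the body above the flange.

```bash
python3 -m inch '[0,0,0.2,0,0,0, 0,0,0.45,0,0,0, 0,0,0.65,0,0,0, 0,0,0.79,0,0,0, 0,0,0.79,0,0,0, 0,0,0.79,0,0,0]'
python3 -m inch '[0,0,0,0,0,0, 0,0,0,0,0,0, 0,0,0,0,0,0, 0,0,0,0,0,0, 0,0,0,0,0,0, 0,0,0,0,0,0, 0,0,0,0,0,0]' 30 30
```

```text
time: 21.2
position: [0.4892, -0.1165, 0.035]
tool_rot: [0.982, 0.188, 0.0, 0.0]
ft_force: [-0.0, -0.9, 0.2]
grip_width: 0.0798
grip_force: 0.0
time: 21.78
position: [0.489, -0.1164, 0.0347]
tool_rot: [0.982, 0.188, 0.0, 0.0]
ft_force: [-0.1, -0.3, 2.3]
grip_width: 0.0416
grip_force: 30.2
```

```bash
python3 -m inch '[0,0,-0.1,0,0,0, 0,0,-0.3,0,0,0, 0,0,-0.6,0,0,0, 0,0,-0.92,0,0,0]'
python3 -m inch '[0,0,-0.3,0,0,0, 0,0,-0.6,0,0,0, 0,0,-0.92,0,0,0, 0,0,-0.92,0,0,0]'
python3 -m inch '[0.13,-0.24,0,0,0,0, 0.26,-0.48,0,0,0,0, 0.39,-0.7,0,0,0,0, 0.53,-0.91,0,0,0,0]'
python3 -m inch '[0.13,-0.24,0,0,0,0, 0.26,-0.48,0,0,0,0, 0.39,-0.7,0,0,0,0, 0.53,-0.91,0,0,0,0]'
python3 -m inch '[0.13,-0.24,0,0,0,0, 0.26,-0.48,0,0,0,0, 0.39,-0.7,0,0,0,0, 0.53,-0.91,0,0,0,0, 0.53,-0.91,0,0,0,0, 0.53,-0.91,0,0,0,0, 0.53,-0.91,0,0,0,0]'
python3 look.py bushing 0.15 w11
python3 -c "
from h import *
rows([.5262,.1333,.15])"
```

```text
time: 22.12
position: [0.4876, -0.1158, 0.1081]
tool_rot: [0.982, 0.188, -0.002, -0.001]
ft_force: [1.0, -0.0, -3.6]
grip_width: 0.0419
grip_force: 30.0
time: 22.45
position: [0.4911, -0.1173, 0.1861]
tool_rot: [0.982, 0.188, 0.004, 0.003]
ft_force: [1.2, 0.3, -2.9]
grip_width: 0.0418
grip_force: 30.0
time: 22.78
position: [0.4999, -0.0319, 0.1808]
tool_rot: [0.982, 0.188, -0.001, -0.001]
ft_force: [0.6, 0.4, -3.4]
grip_width: 0.0414
grip_force: 30.0
time: 23.12
position: [0.5123, 0.0515, 0.1805]
tool_rot: [0.982, 0.188, -0.002, -0.001]
ft_force: [-0.4, -0.3, -3.3]
grip_width: 0.0419
grip_force: 30.0
time: 23.7
position: [0.5253, 0.1332, 0.1808]
tool_rot: [0.982, 0.188, -0.001, 0.0]
ft_force: [-0.2, 0.5, -2.8]
grip_width: 0.0417
grip_force: 30.0
bushing 0.94 [491. 161. 566. 224.] bbox centre at z: [0.5939 0.045  0.15  ]
bushing 0.91 [263. 198. 374. 312.] bbox centre at z: [0.5219 0.1318 0.15  ]
units [ 0.009 -0.004  0.39 ] turn [-0.0002  0.0011 -0.    ] yaw 0.378 tcp [0.5257 0.1327 0.1812]
```

```bash
python3 -m inch '[0.01,0,0.1,0,0,0, 0.01,0,0.2,0,0,0, 0.01,0,0.3,0,0,0, 0.01,0,0.38,0,0,0, 0.01,0,0.38,0,0,0, 0.01,0,0.38,0,0,0]'
python3 -m inch '[0,0,0.06,0,0,0, 0,0,0.11,0,0,0, 0,0,0.11,0,0,0, 0,0,0.11,0,0,0]'
```

```text
time: 24.3
position: [0.5266, 0.1337, 0.1505]
tool_rot: [0.982, 0.188, -0.001, -0.0]
ft_force: [-0.3, -0.7, -3.9]
grip_width: 0.0418
grip_force: 30.0
time: 24.63
position: [0.5269, 0.1339, 0.1424]
tool_rot: [0.982, 0.188, -0.0, -0.0]
ft_force: [0.3, -0.0, -3.3]
grip_width: 0.0415
grip_force: 30.0
```

```bash
python3 -m inch '[0,0,0.02,0,0,0, 0,0,0.03,0,0,0, 0,0,0.03,0,0,0, 0,0,0.03,0,0,0]'
python3 -m inch '[0,0,0.01,0,0,0, 0,0,0.02,0,0,0, 0,0,0.02,0,0,0, 0,0,0.02,0,0,0]'
```

```text
time: 24.97
position: [0.5271, 0.1339, 0.1402]
tool_rot: [0.982, 0.188, 0.0, -0.0]
ft_force: [-0.2, 1.1, -3.5]
grip_width: 0.0414
grip_force: 30.0
time: 25.3
position: [0.5271, 0.1338, 0.1385]
tool_rot: [0.982, 0.188, -0.0, -0.0]
ft_force: [-0.4, -0.5, -2.3]
grip_width: 0.0417
grip_force: 30.0
```

```bash
python3 -m inch '[0,0,0.01,0,0,0, 0,0,0.015,0,0,0, 0,0,0.015,0,0,0, 0,0,0.015,0,0,0]'
```

```text
time: 25.63
position: [0.5272, 0.1339, 0.1377]
tool_rot: [0.982, 0.188, 0.0, 0.0]
ft_force: [-0.4, -0.1, 1.2]
grip_width: 0.0416
grip_force: 30.0
```

Contact: the weight is carried now. I release, retreat upward and check.

```bash
python3 -m inch '[0,0,0,0,0,0, 0,0,0,0,0,0, 0,0,0,0,0,0, 0,0,0,0,0,0, 0,0,0,0,0,0]' 80
python3 -m inch '[0,0,-0.2,0,0,0, 0,0,-0.45,0,0,0, 0,0,-0.7,0,0,0, 0,0,-1,0,0,0, 0,0,-1,0,0,0, 0,0,-1,0,0,0, 0,0,-1,0,0,0]' 
python3 look.py bushing 0.11 w12
python3 - <<'E'
from h import *
s=camera("scene"); a=cv2.imread("pics/w12.png")[100:300,170:470]
cv2.imwrite("pics/m2.png",np.hstack([cv2.resize(a,(420,280)),cv2.resize(s[150:250,240:370,::-1],(364,280))]))
E
```

```text
time: 26.05
position: [0.5273, 0.1338, 0.1374]
tool_rot: [0.982, 0.188, 0.0, 0.0]
ft_force: [-0.1, -0.6, 0.1]
grip_width: 0.0672
grip_force: 0.0
time: 26.63
position: [0.5266, 0.1338, 0.2169]
tool_rot: [0.982, 0.188, -0.0, -0.0]
ft_force: [-0.5, -0.4, -0.8]
grip_width: 0.0794
grip_force: 0.0
bushing 0.98 [476. 159. 542. 212.] bbox centre at z: [0.5942 0.0103 0.11  ]
bushing 0.73 [282. 168. 359. 248.] bbox centre at z: [0.5272 0.1323 0.11  ]
bushing 0.51 [628. 242. 640. 251.] bbox centre at z: [ 0.5877 -0.1043  0.11  ]
```

View pics/m2.png

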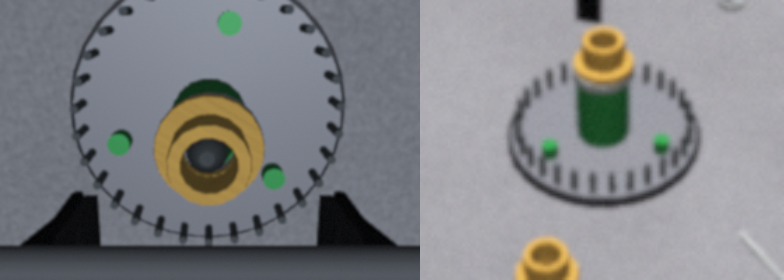

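The stack reads spacer, washer, bushing from below, square on the post, with the flange down and the gripper clear.

```bash
python3 -c "
from rig import *
print(hand_in())"
```

```text
the job is handed in; nothing more can be done
None
```

The job is handed in, with no verdict returned: spacer, washer and bushing (flange down) look fully seated on the post in the last pictures, everything is released, and no move went near the bin, screwdriver or wrench.

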